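# Tip the cap pot into the tray on the filling station

## Task

Set the blue tray level on the raised pedestal in front of the tipping pot, then tip the pot by its red handle until all six gold caps have dropped into the tray, and swing the pot fully back upright. The tray must stay on the pedestal with all the caps in it; leave the bottles and the orange carton where they are.

Things in the scene. Friction and masses are not known exactly. Their poses are not given: they have to be found in the camera images.
- station: fixed white base plate (170 mm along x; y from +100 to -140 mm; 10 mm thick) with an aluminium yoke (two posts at x = +/-60, 12 mm thick, 34 mm along y, 215 mm high) and, at y = -80, the pedestal. Origin on the table under the pot's pivot axis; z up. The pot tips towards the station's -y; the red handle is on its -x side
- platform (a point): centre of the top of the pedestal: a black rubber square 66 x 66 mm, its top 50 mm above the table, at (0, -80, 50) mm in the station's frame; same axes as the station
- pivot (a point): on the pot's pivot axis, at (0, 0, 195) mm in the station's frame, same axes; the pivot axis is the station's x
- pot (a joint): tilt of the pot in rad: 0 = upright against its stop, growing as it tips towards the pedestal; end stop at 2.3. Friction (about 0.14 N m) holds it where it is left. The caps slide out between about 1.7 and 2.0 rad; past 2.1 it drains completely
- handle (a point): middle of the pot's red grip: round bar 14 mm thick, 50 mm long along station x, 108 mm to the -x side of the pivot, 90 mm from its axis; the crank arm joins its +x end. Pot upright: at y = +78, z = 240 mm in the station's frame (30 deg above level). It swings over the top with the pot; at 2.1 rad it is at y = -78, z = 240. Push, straddle or pinch it from above. The point turns with the pot
- pot_mouth (a point): centre of the mouth of the round steel pot: 94 mm across at the rim, 76 mm at the base, 75 mm high, wall 4 mm. Upright, at (0, 20, 250) mm in the station's frame: the rim reaches y = -27 and the base is 175 mm high. Tipped by 2.1 rad, its lip hangs at about y = -35, 143 mm above the table, over the near half of a tray on the pedestal
- tray: loose blue square plastic tray, 120 x 120 mm outside, 45 mm high, walls 9 mm thick, floor 5 mm, 110 to 210 g; origin at the centre of its underside, z up, x and y square to its walls. Pinch a wall from above. Set it square with the station; on the pedestal the upright pot stands above its near edge, so hold it by a wall beside or away from the pot
- cap0: gold screw cap, solid disc 28 mm in diameter, 18 mm high, 12 g; origin at its middle. It starts in the pot
- cap1: gold screw cap, solid disc 28 mm in diameter, 18 mm high, 12 g; origin at its middle. It starts in the pot
- cap2: gold screw cap, solid disc 28 mm in diameter, 18 mm high, 12 g; origin at its middle. It starts in the pot
- cap3: gold screw cap, solid disc 28 mm in diameter, 18 mm high, 12 g; origin at its middle. It starts in the pot
- cap4: gold screw cap, solid disc 28 mm in diameter, 18 mm high, 12 g; origin at its middle. It starts in the pot
- cap5: gold screw cap, solid disc 28 mm in diameter, 18 mm high, 12 g; origin at its middle. It starts in the pot
- bottle_a: bystander: small amber bottle with orange label and gold cap, 45 mm in diameter, 104 mm high; origin at the centre of its underside
- bottle_b: bystander: another such bottle, on the robot's side
- carton: bystander: orange carton 100 x 140 mm, 65 mm high; origin at the centre of its underside
Things that resemble listed ones, but are neither listed nor needed, are in the scene too. What is meant by the tray is not black, and is the smaller of those in its own colour.

How it is judged:
On the way, in this order (a step that is already met when the one before it is completed fails the run):
1. the tray stands level on the pedestal, the pot still upright (horizontal distance between tray and platform below 0.028 m and z of tray in the frame of platform between -0.006 and 0.006 m and angle between tray's own z axis and vertical below 0.07 rad and value of joint pot below 0.3 rad), for 0.2 s.
2. the pot is tipped and all six caps lie in the tray on the pedestal (value of joint pot above 1.2 rad and horizontal distance between tray and platform below 0.028 m and z of tray in the frame of platform between -0.006 and 0.006 m and angle between tray's own z axis and vertical below 0.07 rad and x of cap0 in the frame of tray between -0.055 and 0.055 m and y of cap0 in the frame of tray between -0.055 and 0.055 m and z of cap0 in the frame of tray between 0 and 0.052 m and x of cap1 in the frame of tray between -0.055 and 0.055 m and y of cap1 in the frame of tray between -0.055 and 0.055 m and z of cap1 in the frame of tray between 0 and 0.052 m and x of cap2 in the frame of tray between -0.055 and 0.055 m and y of cap2 in the frame of tray between -0.055 and 0.055 m and z of cap2 in the frame of tray between 0 and 0.052 m and x of cap3 in the frame of tray between -0.055 and 0.055 m and y of cap3 in the frame of tray between -0.055 and 0.055 m and z of cap3 in the frame of tray between 0 and 0.052 m and x of cap4 in the frame of tray between -0.055 and 0.055 m and y of cap4 in the frame of tray between -0.055 and 0.055 m and z of cap4 in the frame of tray between 0 and 0.052 m and x of cap5 in the frame of tray between -0.055 and 0.055 m and y of cap5 in the frame of tray between -0.055 and 0.055 m and z of cap5 in the frame of tray between 0 and 0.052 m), for 0.2 s.
At the end, for the whole second after the job is handed in: the pot is back upright (within 0.12 rad of its stop), the tray stands level (within 0.07 rad) on the pedestal, within 28 mm of its centre, with all six caps inside it, everything at rest (value of joint pot below 0.12 rad and horizontal distance between tray and platform below 0.028 m and z of tray in the frame of platform between -0.006 and 0.006 m and angle between tray's own z axis and vertical below 0.07 rad and x of cap0 in the frame of tray between -0.055 and 0.055 m and y of cap0 in the frame of tray between -0.055 and 0.055 m and z of cap0 in the frame of tray between 0 and 0.052 m and x of cap1 in the frame of tray between -0.055 and 0.055 m and y of cap1 in the frame of tray between -0.055 and 0.055 m and z of cap1 in the frame of tray between 0 and 0.052 m and x of cap2 in the frame of tray between -0.055 and 0.055 m and y of cap2 in the frame of tray between -0.055 and 0.055 m and z of cap2 in the frame of tray between 0 and 0.052 m and x of cap3 in the frame of tray between -0.055 and 0.055 m and y of cap3 in the frame of tray between -0.055 and 0.055 m and z of cap3 in the frame of tray between 0 and 0.052 m and x of cap4 in the frame of tray between -0.055 and 0.055 m and y of cap4 in the frame of tray between -0.055 and 0.055 m and z of cap4 in the frame of tray between 0 and 0.052 m and x of cap5 in the frame of tray between -0.055 and 0.055 m and y of cap5 in the frame of tray between -0.055 and 0.055 m and z of cap5 in the frame of tray between 0 and 0.052 m and linear speed of tray below 0.03 m/s and linear speed of each of cap0, cap1, cap2, cap3, cap4, cap5 below 0.05 m/s); the robot touches nothing.
It fails at once if the bottle is moved more than 30 mm or tipped (distance of bottle_a from where it was at the start of the episode above 0.03 m or angle between bottle_a's own z axis and vertical above 0.4 rad).
It fails at once if the bottle on the robot's side is moved more than 30 mm or tipped (distance of bottle_b from where it was at the start of the episode above 0.03 m or angle between bottle_b's own z axis and vertical above 0.4 rad).
It fails at once if the carton is moved more than 30 mm or tipped (distance of carton from where it was at the start of the episode above 0.03 m or angle between carton's own z axis and vertical above 0.4 rad).
It also fails if it takes over 72 s, if anything falls off the work surface, if the arm or the gripper's body presses on something with over 40 N, if the wrist force passes 120 N, or if a joint passes its speed limit or range.

## Robot

A 6-joint arm with a two-finger parallel gripper is mounted at the origin on the work surface. World frame = base frame: x ahead of the robot, y to its left, z up, the work surface at z = 0. Lengths are in m, angles in rad, forces in N, time in s.
With the tool pointing down it reaches from about 0.35 to 1 m from the base axis. Payload 7.1 kg.
Tool frame: the origin (TCP) lies between the finger pads; the fingertips stand 22 mm ahead of it and the grasp point (between the pads) lies 3 mm ahead of it; z points along the fingers, y is the line along which they close (so a half turn about z gives the same grasp; the last joint's range is limited). The gripper opens to 85 mm and grips with 20 to 120 N. Pads are 22 mm wide; open, the fingers measure 114 mm over their backs; the gripper's body (76 mm by 85 mm) begins 54 mm behind the grasp point. The pads swing forward as they close: fully open they stand 13 mm farther back than shut.
Start: joints at [-0.019, 0.423, 1.63, -0, 1.089, -0.019], TCP at [0.625, 0, 0.253] pointing down, gripper open.
Joint ranges: [-3, 3], [-0.9, 2.11], [0.09, 2.58], [-1.31, 4.45], [0.11, 2.69], [-2.54, 2.54]. Speed limits (rad/s): [2.39, 2.39, 3.01, 3.14, 3.14, 3.14].

## Interface

Orientations are given as a rotation vector (axis times angle).
In Python, from rig import manip gives the robot as it stands. The module is installed in compiled form; this text tells all that it offers. Calls block until the motion is done:
- manip.move_to(position, orientation): joint-space move of the TCP to a pose.
- manip.servo_line(position, orientation=None, rate=0.15): straight line of the TCP; orientation=None keeps the orientation; rate is the mean speed in m/s.
- manip.set_joints(angles): joint-space move.
- manip.command_gripper(opening, f_grip=None): finger opening in m; f_grip is the grip in N (None keeps the last); returns when the fingers have stopped.
- manip.hold(seconds).
- manip.solve_ik(position, orientation): joint angles nearest the present ones, or None.
- manip.camera(name): name is "scene" or "side" or "wrist"; returns a dict with "image" (400x640x3 uint8, red, green, blue), "fx", "fy", "cx", "cy" (pixels), "cam_to_world" (4x4, takes a point from camera to world coordinates); the wrist camera has in their place "mount" (4x4, takes a point from camera to tool coordinates, whose origin is the TCP and whose axes are the flange's). Camera axes: x right, y down, z forward; pixel columns grow to the right and rows downward; lengths in m; the calibration is good to about 2 mm. A picture is of the moment at which its call begins: read the wrist's pose just before it. There is no depth.
A pose or a line that the arm cannot do raises manip.IKError and nothing moves.
- manip.sign_off(): hands the job in; it is judged then, once.
Readings, each from a call of its own:
- manip.get_time(): time.
- manip.get_joint_positions(): joint angles.
- manip.get_joint_vel(): joint speeds.
- manip.get_tau(): joint torques, N m.
- manip.get_position(): TCP position.
- manip.get_ee_rot(): TCP orientation.
- manip.get_contact_force(): force on the tool from outside, world axes, zero at the start.
- manip.get_torque(): the same for the moment, N m.
- manip.get_width(): finger opening in m.
- manip.get_grip_force(): force on a finger pad.
Only numpy, scipy, OpenCV 4.12 (cv2) and the standard library are available. Lean on these libraries where they do the work, as an engineer would, in place of code of your own. Each camera call takes 0.05 s, during which the arm holds its last target. There are 200 camera calls.

## Working session

There is one attempt and no reset: what is moved stays moved. The work goes in short steps, each a Python script; the robot and the scene stay as the last script left them, time stands still between calls to the robot, and variables do not carry over. Pictures are saved under pics/ and viewed, at most 10 in all, crops included, and the job is handed in when it is done.

```bash
mkdir -p pics; python3 - <<'E'
from rig import manip
import cv2,numpy as np
for n in ["scene","side"]:
    c=manip.camera(n); cv2.imwrite(f"pics/{n}0.png",c["image"][:,:,::-1])
    np.savez(n+"cal",K=[c["fx"],c["fy"],c["cx"],c["cy"]],T=c["cam_to_world"]); print(n,c["fx"],c["cx"],c["cy"],np.round(c["cam_to_world"],3).tolist())
print(manip.get_time(),manip.get_ee_rot(),manip.get_position())
E
```

```text
scene 390.53336349046015 323.7450114749851 200.34278380605164 [[-0.81, 0.4, -0.429, 0.932], [0.586, 0.564, -0.581, 0.478], [0.01, -0.722, -0.691, 0.742], [0.0, 0.0, 0.0, 1.0]]
side 443.57038066217723 312.2485815926181 201.11479990269584 [[-0.818, -0.361, 0.447, 0.185], [-0.574, 0.49, -0.655, 0.553], [0.017, -0.793, -0.609, 0.715], [0.0, 0.0, 0.0, 1.0]]
0.1 [-2.22072462e+00 -2.22073920e+00  1.53502186e-03] [6.24540645e-01 3.25126720e-05 2.52616261e-01]
```

View pics/scene0.png

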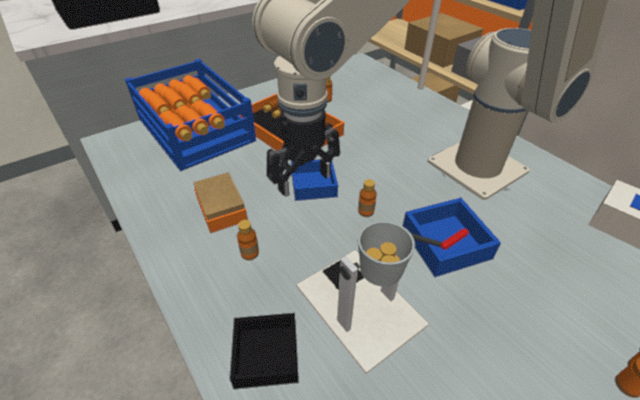

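View pics/side0.png

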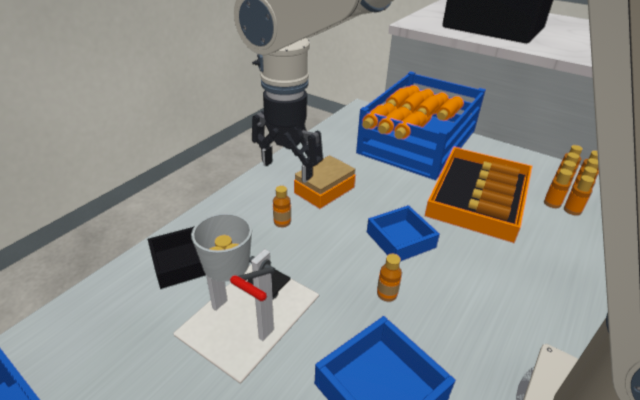

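The scene view shows the station near (365,310), the red handle at (455,238) and the small blue tray partly hidden at (315,180). In the side view the small tray is at (402,232), the base plate near (248,320) and the handle at (248,288). I'll enlarge crops to pick corners.

```bash
python3 - <<'E'
import cv2,numpy as np
s=cv2.imread("pics/side0.png");c=cv2.imread("pics/scene0.png")
f=lambda im,x,y,w,h,k:cv2.resize(im[y:y+h,x:x+w],None,fx=k,fy=k,interpolation=cv2.INTER_CUBIC)
a=np.hstack([f(s,170,210,160,170,2.5),f(c,285,215,160,170,2.5)])   # 400x425 each
cv2.imwrite("pics/c1.png",a)
b=np.hstack([f(s,362,200,80,65,5),f(c,270,150,80,65,5)])
cv2.imwrite("pics/c2.png",b)
E
```

```text
(no output)
```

View pics/c1.png

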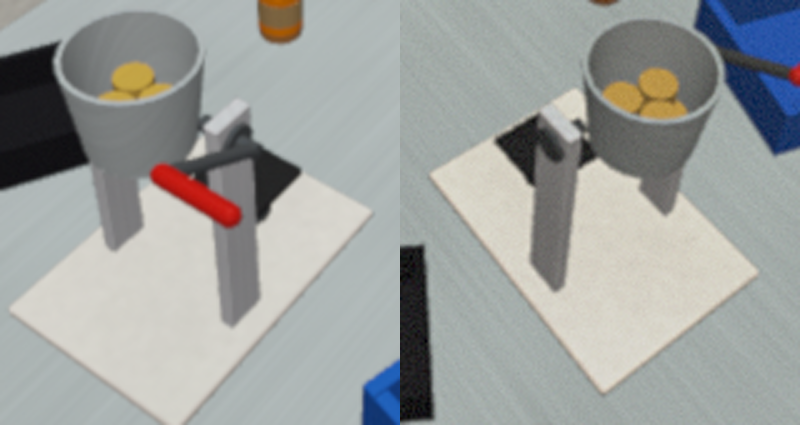

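View pics/c2.png

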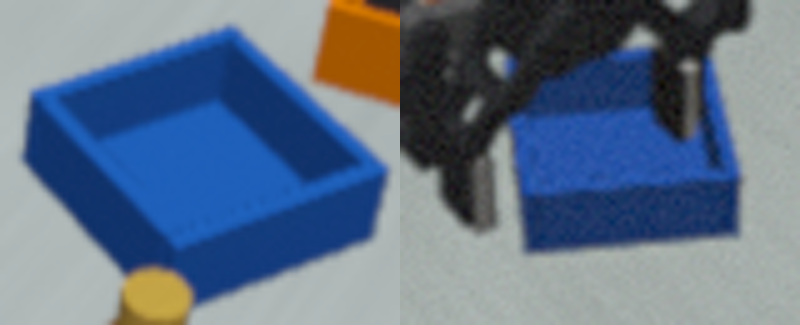

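Side crop: plate corners (174,334), (242,381), (319,295); tray rim corners (369,219), (409,206), (439,234), (398,250). Scene crop: plate corners (297,285), (367,373), (428,323), (355,250). I'll fit both poses.

```bash
cat > fit.py <<'E'
import numpy as np,cv2
from scipy.optimize import least_squares
C={n:np.load(n+"cal.npz") for n in("scene","side")}
def proj(n,P):
    K,T=C[n]["K"],C[n]["T"]; q=(np.asarray(P)-T[:3,3])@T[:3,:3]
    return np.stack([K[0]*q[:,0]/q[:,2]+K[2],K[1]*q[:,1]/q[:,2]+K[3]],1)
def ray(n,uv,z):
    K,T=C[n]["K"],C[n]["T"]; d=T[:3,:3]@[(uv[0]-K[2])/K[0],(uv[1]-K[3])/K[1],1]
    return T[:3,3]+d*(z-T[2,3])/d[2]
def W(p,L):
    c,s=np.cos(p[2]),np.sin(p[2]); L=np.asarray(L)
    return np.c_[p[0]+c*L[:,0]-s*L[:,1],p[1]+s*L[:,0]+c*L[:,1],L[:,2]]
def fit(obs,p0):
    f=lambda p:np.concatenate([(proj(n,W(p,L))-uv).ravel() for n,L,uv in obs])
    r=least_squares(f,p0,loss="soft_l1"); print(np.round(r.x,4),np.round(r.fun.reshape(-1,2),1).tolist()); return r.x
E
python3 - <<'E'
from fit import *
z=.01
st=[("side",[[.085,.1,z],[-.085,.1,z],[-.085,-.14,z],[-.108,.078,.24]],[[174,334],[242,380.8],[318.8,294.8],[248.8,287.6]]),
("scene",[[.085,-.14,z],[.085,.1,z],[-.085,.1,z],[-.085,-.14,z]],[[297,285.4],[366.6,372.6],[427.8,323.4],[355,250.2]])]
L=[ray("scene",u,z) for u in st[1][2]]; print(np.round(L,3).tolist())
m=np.mean(L,0); d=L[1]-L[0]; p=fit(st,[m[0],m[1],np.arctan2(d[1],d[0])-np.pi/2])
t=[ray("side",u,.045) for u in [[368.6,218.6],[408.6,205.6],[439,234],[397.6,250]]]; print(np.round(t,3).tolist())
m=np.mean(t,0);d=t[1]-t[0];a=np.arctan2(d[1],d[0])
h=.06;loc=[[-h,-h,.045],[h,-h,.045],[h,h,.045],[-h,h,.045]]
w=W([m[0],m[1],a],loc); 
if np.linalg.norm(w[3]-t[3])>.05: loc=[[x,-y,q] for x,y,q in loc]
q=fit([("side",loc,[[368.6,218.6],[408.6,205.6],[439,234],[397.6,250]])],[m[0],m[1],a])
print("tray corners scene",np.round(proj("scene",W(q,loc)),1).tolist(), "obs 337.6,186 / 295,188.4 / 331,160")
for nm,n,uv,zz in [("b near tray side","side",(390,262),.104),("same base","side",(389,296),0),("b2 top side","side",(281,190),.104),("b2 base","side",(282,222),0),
 ("scene bot R","scene",(370,183),.104),("scene bot L","scene",(244,225),.104),("carton","scene",(218,190),.065)]: print(nm,np.round(ray(n,uv,zz),3))
np.savez("poses",st=p,tray=q)
E
```

```text
[[0.685, 0.048, 0.01], [0.684, 0.283, 0.01], [0.517, 0.28, 0.01], [0.518, 0.045, 0.01]]
[0.5983 0.1813 0.0097] [[-2.8, -0.9], [-2.5, 1.0], [-0.6, -1.9], [0.1, 1.2], [-1.4, -1.9], [0.3, -1.1], [1.7, -1.2], [-0.4, -1.9]]
[[0.53, -0.192, 0.045], [0.475, -0.295, 0.045], [0.373, -0.239, 0.045], [0.426, -0.136, 0.045]]
[ 0.4514 -0.2159 -2.0582] [[-1.0, -0.1], [0.0, -0.6], [1.6, 0.2], [-0.2, 0.2]]
tray corners scene [[295.5, 187.9], [291.9, 160.3], [332.9, 157.1], [339.8, 184.1]] obs 337.6,186 / 295,188.4 / 331,160
b near tray side [ 0.402 -0.036  0.104]
same base [ 0.395 -0.046 -0.   ]
b2 top side [ 0.717 -0.097  0.104]
b2 base [ 0.722 -0.102  0.   ]
scene bot R [ 0.406 -0.043  0.104]
scene bot L [ 0.726 -0.097  0.104]
carton [ 0.711 -0.28   0.065]
```

```bash
cat > h.py <<'E'
from rig import manip
import numpy as np,cv2
from scipy.spatial.transform import Rotation as R
from fit import *
P=np.load("poses.npz"); ST,TR=P["st"],P["tray"]
def ori(ang):   # tool down, closing axis y along world angle ang
    y=np.array([np.cos(ang),np.sin(ang),0]); z=np.array([0,0,-1.]); return R.from_matrix(np.c_[np.cross(y,z),y,z]).as_rotvec()
def wl(p,l): return W(p,[l])[0]
def wrist(f):
    x=manip.get_position();r=R.from_rotvec(manip.get_ee_rot()).as_matrix(); c=manip.camera("wrist")
    T=np.eye(4);T[:3,:3]=r;T[:3,3]=x;T=T@np.array(c["mount"])
    cv2.imwrite(f"pics/{f}.png",c["image"][:,:,::-1]); np.savez(f+"cal",K=[c["fx"],c["fy"],c["cx"],c["cy"]],T=T)
    C[f]=np.load(f+"cal.npz")
E
python3 - <<'E'
from h import *
n=TR[2]%(np.pi/2)-0  # wall angles
for a in [62,-28,-118,152]:
    t=np.deg2rad(a); t=TR[2]+np.round((t-TR[2])/(np.pi/2))*np.pi/2
    g=[TR[0]+.0555*np.cos(t),TR[1]+.0555*np.sin(t),.04]
    for e,pl in [(0,"")]:
      for half in (0,np.pi):
        q=manip.solve_ik(g,ori(t+half)); 
        for wall,out in [((0,-.139),-np.pi/2),((.0555,-.084),0),((-.0555,-.084),np.pi)]:
            q2=manip.solve_ik(wl(ST,[*wall,.09]),ori(out+ST[2]+half))
            print(a,int(half),out.__round__(2),None if q is None else np.round(q,2),None if q2 is None else np.round(q2,2))
print("crate",ray("side",(425,215.6),0),ray("side",(427,203),.05))
manip.move_to([.59,.02,.33],ori(np.pi/2)); wrist("w1")
print(manip.get_time())
E
```

```text
62 0 -1.57 [-0.36  0.61  1.99 -0.    0.54 -1.44] [ 0.05  0.61  1.77 -0.    0.76  1.61]
62 0 0 [-0.36  0.61  1.99 -0.    0.54 -1.44] [0.13 0.68 1.63 0.   0.84 0.12]
62 0 3.14 [-0.36  0.61  1.99 -0.    0.54 -1.44] None
62 3 -1.57 [-0.36  0.61  1.99  0.    0.54  1.7 ] [ 0.05  0.61  1.77 -0.    0.76 -1.53]
62 3 0 [-0.36  0.61  1.99  0.    0.54  1.7 ] None
62 3 3.14 [-0.36  0.61  1.99  0.    0.54  1.7 ] [ 0.15  0.56  1.88 -0.    0.7   0.14]
-28 0 -1.57 [-0.47  0.65  1.88  0.    0.61  0.02] [ 0.05  0.61  1.77 -0.    0.76  1.61]
-28 0 0 [-0.47  0.65  1.88  0.    0.61  0.02] [0.13 0.68 1.63 0.   0.84 0.12]
-28 0 3.14 [-0.47  0.65  1.88  0.    0.61  0.02] None
-28 3 -1.57 None [ 0.05  0.61  1.77 -0.    0.76 -1.53]
-28 3 0 None None
-28 3 3.14 None [ 0.15  0.56  1.88 -0.    0.7   0.14]
-118 0 -1.57 [-0.58  0.6   2.   -0.    0.54  1.48] [ 0.05  0.61  1.77 -0.    0.76  1.61]
-118 0 0 [-0.58  0.6   2.   -0.    0.54  1.48] [0.13 0.68 1.63 0.   0.84 0.12]
-118 0 3.14 [-0.58  0.6   2.   -0.    0.54  1.48] None
-118 3 -1.57 [-0.58  0.6   2.   -0.    0.54 -1.66] [ 0.05  0.61  1.77 -0.    0.76 -1.53]
-118 3 0 [-0.58  0.6   2.   -0.    0.54 -1.66] None
-118 3 3.14 [-0.58  0.6   2.   -0.    0.54 -1.66] [ 0.15  0.56  1.88 -0.    0.7   0.14]
152 0 -1.57 None [ 0.05  0.61  1.77 -0.    0.76  1.61]
152 0 0 None [0.13 0.68 1.63 0.   0.84 0.12]
152 0 3.14 None None
152 3 -1.57 [-0.47  0.56  2.12 -0.    0.46  0.02] [ 0.05  0.61  1.77 -0.    0.76 -1.53]
152 3 0 [-0.47  0.56  2.12 -0.    0.46  0.02] None
152 3 3.14 [-0.47  0.56  2.12 -0.    0.46  0.02] [ 0.15  0.56  1.88 -0.    0.7   0.14]
crate [ 0.44267602 -0.3382565   0.        ] [ 0.44076131 -0.32488972  0.05      ]
1.525
```

View pics/w1.png

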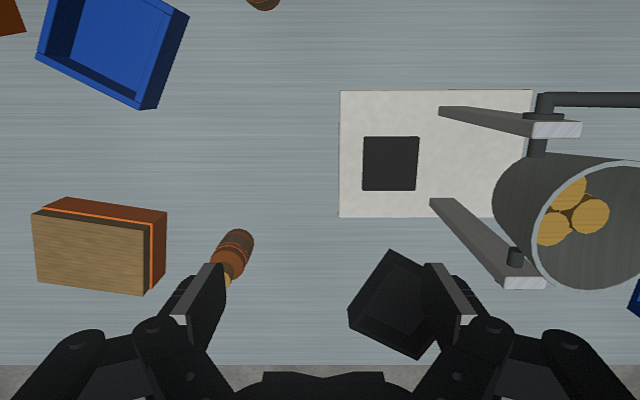

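The wrist view shows the pedestal pad with corners (363,137), (417,136), (418,190), (363,191), the plate's -y corners at (340,91) and (340,217), and the tray at upper left with rim corners near (141,105) and (35,58).

```bash
python3 - <<'E'
from h import *
C["w1"]=np.load("w1cal.npz")
a=.033;z=.01
p=fit([("w1",[[-a,-.08-a,.05],[-a,-.08+a,.05],[a,-.08+a,.05],[a,-.08-a,.05],[-.085,-.14,z],[.085,-.14,z]],[[363,137],[417,136],[418,190],[363,191],[340,91],[340,217]])],ST)
h=.06
print("tray top",np.round(proj("w1",W(TR,[[-h,-h,.045],[h,-h,.045],[h,h,.045],[-h,h,.045]])),1).tolist(),"base",np.round(proj("w1",W(TR,[[-h,-h,0],[h,-h,0],[h,h,0],[-h,h,0]])),1).tolist())
np.savez("poses",st=p,tray=TR)
E
```

```text
[0.5957 0.1819 0.0222] [[0.8, -0.0], [3.5, -0.3], [-1.1, -0.0], [0.0, 0.1], [-1.2, -0.5], [-0.2, 2.1]]
tray top [[175.6, 3.9], [62.4, -59.2], [34.3, 55.1], [139.2, 107.8]] base [[191.3, 12.8], [91.4, -42.9], [63.9, 58.4], [157.3, 105.8]]
```

```bash
python3 - <<'E'
from h import *
np.savez("poses",st=[.5965,.1815,.013],tray=TR)
E
python3 - <<'E'
from h import *
t=TR[2]+np.round((np.deg2rad(62)-TR[2])/(np.pi/2))*np.pi/2
g=np.array([TR[0]+.0555*np.cos(t),TR[1]+.0555*np.sin(t),0])
manip.command_gripper(.045,60)
manip.move_to(g+[0,0,.12],ori(t))
manip.servo_line(g+[0,0,.038],rate=.1)
manip.command_gripper(0.0,60); print("w",manip.get_width(),manip.get_grip_force())
manip.servo_line(g+[0,0,.2],rate=.12); print("w",manip.get_width(),manip.get_contact_force())
po=ori(-np.pi/2+ST[2])
manip.move_to([.57,-.11,.2],po); print(np.round(manip.get_joint_positions(),2))
manip.servo_line(wl(ST,[0,-.139-.13,.105]),po,rate=.15)
wrist("w2"); c=manip.camera("side"); cv2.imwrite("pics/s2.png",c["image"][:,:,::-1]); print(manip.get_time())
E
python3 -c "
import cv2,numpy as np
a=cv2.imread('pics/w2.png');b=cv2.imread('pics/s2.png')
cv2.imwrite('pics/m2.png',np.hstack([cv2.resize(a,(400,250)),cv2.resize(b,(400,250))]))"
```

```text
w 0.008427670345215988 59.50073540210724
w 0.007747123013710203 [-0.84287294  0.51842735 -0.58178122]
[-0.21  0.43  1.77 -0.    0.95  1.35]
9.3417
```

View pics/m2.png

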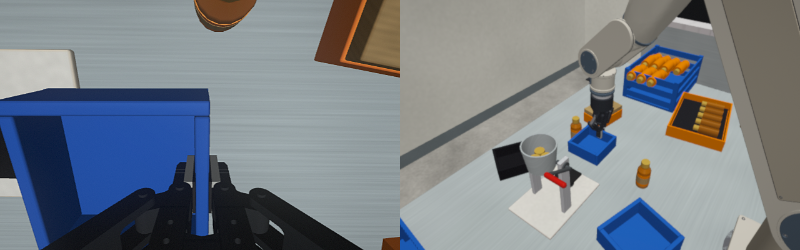

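The tray is held by its wall, square to the tool and apparently level: wrist half at (205,150), side half at (592,145). Next I set it down.

```bash
python3 - <<'E'
from h import *
Y=-.139-.0005
manip.servo_line(wl(ST,[0,Y,.105]),rate=.1); print(manip.get_contact_force())
f0=manip.get_contact_force()[2]
for z in np.arange(.098,.0845,-.0015):
    manip.servo_line(wl(ST,[0,Y,z]),rate=.03); f=manip.get_contact_force()[2]; print(round(z,4),round(f,2),end="; ")
    if f-f0>4: break
manip.command_gripper(.03); manip.hold(.2)
manip.servo_line(wl(ST,[0,Y,.2]),rate=.15)
manip.move_to(wl(ST,[0,-.2,.30]),ori(np.pi/2)); wrist("w3"); print(manip.get_time())
E
```

```text
[-1.29548432  0.68326314 -1.85584781]
0.098 -1.54; 0.0965 -1.33; 0.095 -1.7; 0.0935 -2.06; 0.092 -1.95; 0.0905 -1.35; 0.089 -2.16; 0.0875 8.69; 17.125
```

View pics/w3.png

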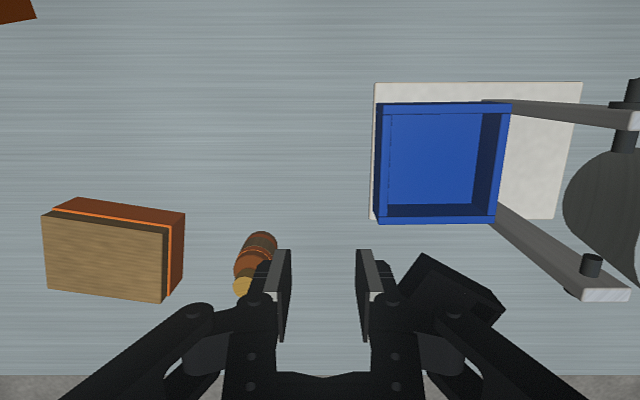

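The tray sits on the pedestal, at about (378-511, 103-223) in the image. An enlarged crop will give its corners.

```bash
python3 -c "
import cv2
a=cv2.imread('pics/w3.png');cv2.imwrite('pics/c3.png',cv2.resize(a[75:250,360:560],None,fx=3.4,fy=3.4,interpolation=cv2.INTER_CUBIC))"
python3 - <<'E'
from h import *
C["w3"]=np.load("w3cal.npz")
h=.06
for z in (.05,.095): print(np.round((proj("w3",W(ST,[[-h,-.0845-h,z],[-h,-.0845+h,z],[h,-.0845+h,z],[h,-.0845-h,z]]))-[360,75])*3.4).tolist())
E
```

```text
[[49.0, 107.0], [438.0, 102.0], [389.0, 467.0], [37.0, 471.0]]
[[73.0, 116.0], [515.0, 110.0], [452.0, 518.0], [57.0, 523.0]]
```

View pics/c3.png

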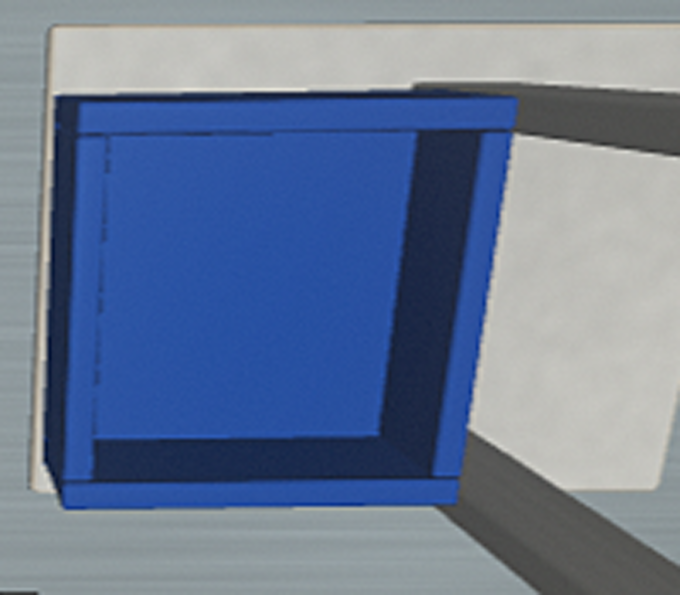

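The rim corners, crop (77,99), (518,99), (457,506), (65,509), fall within about 4 mm of the prediction, so the tray is square and clear of the posts. Next I straddle the handle and tip the pot.

```bash
cat >> h.py <<'E'
O=ori(np.pi/2+ST[2])
def bar(th,dz=.003):
    f=np.pi/6+th; return wl(ST,[-.112,.09*np.cos(f),.195+.09*np.sin(f)+dz])
def swing(a,rate):
    for t in a:
        manip.servo_line(bar(t),O,rate=rate); f=manip.get_contact_force(); print(round(t,2),np.round(f,1).tolist(),end="; ")
        if np.linalg.norm(f)>30: print("FORCE"); break
    print()
E
python3 - <<'E'
from h import *
manip.move_to([.46,.12,.38],O)
manip.move_to(bar(0)+[0,0,.09],O)
manip.command_gripper(.036,20)
manip.servo_line(bar(0),O,rate=.08); print(manip.get_contact_force())
manip.command_gripper(.020,20); print(manip.get_width(),manip.get_contact_force())
swing(np.arange(.15,1.51,.15),.08)
wrist("w4"); c=manip.camera("side"); cv2.imwrite("pics/s4.png",c["image"][:,:,::-1]); print(manip.get_time())
a=cv2.imread('pics/w4.png')
cv2.imwrite('pics/m4.png',np.hstack([cv2.resize(a,(400,250)),cv2.resize(c["image"][120:370,150:550,::-1],(400,250))]))
E
```

```text
[-0.03994093  0.89083117  1.10803469]
0.01998499264392847 [0.18967223 0.48702938 0.47929019]
0.15 [0.7, 1.1, 0.0]; 0.3 [1.6, 5.2, 1.6]; 0.45 [0.5, 0.6, 0.9]; 0.6 [-0.5, -0.3, -0.2]; 0.75 [-0.5, 0.0, 0.3]; 0.9 [0.6, 0.2, -0.5]; 1.05 [-0.3, 0.4, 0.8]; 1.2 [0.8, -0.9, 0.3]; 1.35 [-0.1, -0.0, 0.9]; 1.5 [-0.8, -0.7, -0.3]; 
23.7
```

View pics/m4.png

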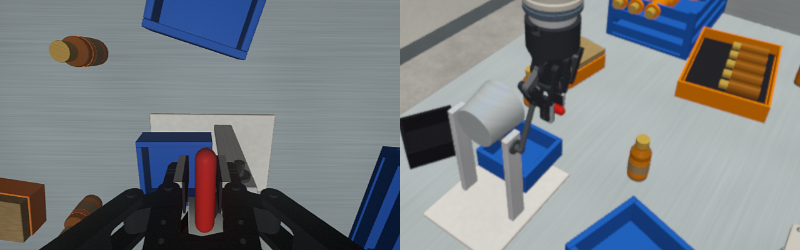

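The red bar is between the pads at (205,190) and the pot is lying over on its side at (490,112) in the right half. I'll continue slowly past 2.1 rad.

```bash
python3 - <<'E'
from h import *
swing(np.arange(1.56,2.27,.06),.03); manip.hold(.7)
wrist("w5"); print(manip.get_time())
c=manip.camera("side")["image"][120:370,150:550,::-1]; d=manip.camera("scene")["image"][180:380,270:470,::-1]
cv2.imwrite("pics/m5.png",np.hstack([cv2.resize(c,(480,300)),cv2.resize(d,(300,300))]))
E
```

```text
1.56 [-0.1, 0.0, -0.2]; 1.62 [-0.0, 0.3, -0.2]; 1.68 [-0.2, 0.0, -0.4]; 1.74 [-0.5, 0.3, -0.4]; 1.8 [0.7, -0.3, 0.4]; 1.86 [-0.0, 0.4, -0.4]; 1.92 [1.0, 1.9, 0.1]; 1.98 [0.5, -0.8, -0.0]; 2.04 [0.3, 0.5, 0.6]; 2.1 [-0.5, -0.2, -0.7]; 2.16 [-0.5, -0.7, 0.1]; 2.22 [-0.4, 1.0, 0.6]; 
28.45
```

View pics/m5.png

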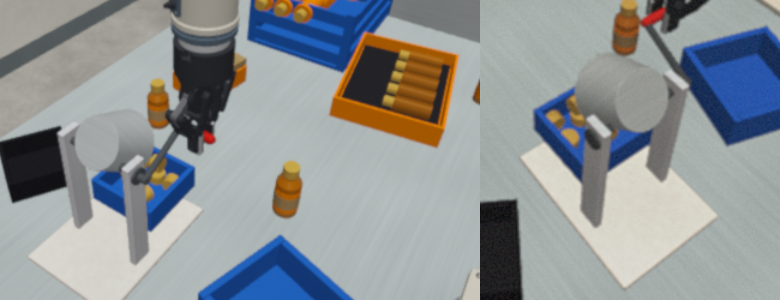

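Caps lie in the tray and none are visible outside it (left half near (160,180), right half near (570,115)). That was my tenth picture, so from here I measure with code. I'll push nearer the end stop, then swing back until the upright stop pushes back.

```bash
python3 - <<'E'
from h import *
swing([2.28,2.33],.03); swing([2.1,2.33],.05); manip.hold(.8)
swing(np.arange(2.2,.14,-.15),.07)
swing(np.arange(.1,-.09,-.03),.03)
print(manip.get_time())
# bar position from wrist picture + gold in the pot mouth (scene)
r=manip.camera("side")["image"]; np.save("side6",r); s=manip.camera("scene")["image"]; np.save("scene6",s); wrist("w6")
def gold(i): h=cv2.cvtColor(i,cv2.COLOR_RGB2HSV); return cv2.inRange(h,(17,90,90),(30,255,255))
s0=cv2.imread("pics/scene0.png")[:,:,::-1].copy(); r0=cv2.imread("pics/side0.png")[:,:,::-1].copy()
for nm,n,a,b in [("scene","scene",s0,s),("side","side",r0,r)]:
    m=proj(n,W(ST,[[0,.02,.25]]))[0].astype(int); t=proj(n,W(ST,[[0,-.083,.06]]))[0].astype(int)
    for w,c in (("mouth",m),("tray",t)):
        print(nm,w,c,[int((gold(i)[c[1]-28:c[1]+28,c[0]-28:c[0]+28]>0).sum()) for i in (a,b)])
h=cv2.cvtColor(r,cv2.COLOR_RGB2HSV);red=lambda i:(lambda h:(cv2.inRange(h,(0,180,100),(4,255,255))|cv2.inRange(h,(172,180,100),(180,255,255))))(cv2.cvtColor(i,cv2.COLOR_RGB2HSV))
for i in(r0,r):
    y,x=np.nonzero(red(i)[250:320,200:300]); print("red",len(x),x.mean()+200 if len(x) else 0,y.mean()+250 if len(x) else 0)
E
```

```text
2.28 [-0.7, -0.3, -0.1]; 2.33 [-0.3, 0.5, -0.4]; 
2.1 [0.1, -1.3, 0.5]; 2.33 [-0.2, 0.0, -0.7]; 
2.2 [-0.3, 0.8, 0.2]; 2.05 [-0.0, -4.5, 2.5]; 1.9 [0.2, -9.1, 4.6]; 1.75 [0.2, -2.3, 0.1]; 1.6 [0.1, -0.7, 0.2]; 1.45 [-0.4, -0.4, -0.1]; 1.3 [0.3, 0.0, -1.3]; 1.15 [0.1, 0.4, 0.3]; 1.0 [-0.4, -0.2, 0.2]; 0.85 [-0.0, 0.6, 0.4]; 0.7 [0.7, -0.4, -0.0]; 0.55 [0.1, 0.5, 0.2]; 0.4 [-0.8, 0.5, -0.0]; 0.25 [0.7, 0.6, -0.1]; 
0.1 [-0.2, 0.1, -0.5]; 0.07 [0.5, -0.0, -0.1]; 0.04 [-0.1, 0.8, 0.2]; 0.01 [-0.2, -0.3, 0.9]; -0.02 [-0.2, 0.7, 0.5]; -0.05 [-0.7, 0.5, 0.1]; -0.08 [0.7, -1.2, 0.4]; 
37.975
scene mouth [387 240] [438, 1]
scene tray [343 268] [29, 461]
side mouth [221 231] [252, 0]
side tray [267 275] [0, 369]
red 321 248.0841121495327 287.4361370716511
red 156 256.97435897435895 292.5192307692308
```

The pot's mouth shows no gold and the tray does. I keep pressing until the stop pushes back.

```bash
python3 - <<'E'
from h import *
for t in np.arange(-.11,-.3,-.02):
    manip.servo_line(bar(t),O,rate=.02); manip.hold(.15); f=np.mean([manip.get_contact_force() for _ in range(3)],0); print(round(t,2),np.round(f,1))
    if np.linalg.norm(f)>9: break
print(manip.get_width(),manip.get_position()-bar(t))
manip.command_gripper(.036); manip.servo_line(bar(t)+[0,-.0,.12],O,rate=.1)
manip.move_to([.45,.02,.38],O); manip.hold(.3)
r=manip.camera("side")["image"]; r0=cv2.imread("pics/side0.png")[:,:,::-1].copy()
cv2.imwrite("pics/side7.png",r[:,:,::-1])
red=lambda i:(lambda h:(cv2.inRange(h,(0,180,100),(4,255,255))|cv2.inRange(h,(172,180,100),(180,255,255))))(cv2.cvtColor(i,cv2.COLOR_RGB2HSV))
for i in(r0,r):
    y,x=np.nonzero(red(i)[250:320,200:300]); print("red",len(x),x.mean()+200,y.mean()+250)
for th in (0,.05,.1,.15): f=np.pi/6+th; print(th,proj("side",W(ST,[[-.108,.09*np.cos(f),.195+.09*np.sin(f)]])))
print(manip.get_time())
E
```

```text
-0.11 [ 0.3 -6.   1.2]
-0.13 [ 0.5 -9.9  2.4]
0.01983192995645933 [-1.30255901e-05 -1.62526875e-03 -7.56990975e-05]
red 321 248.0841121495327 287.4361370716511
red 337 247.71810089020772 287.593471810089
0 [[250.14644969 289.38257942]]
0.05 [[251.06559648 286.47212045]]
0.1 [[252.0816416  283.52995622]]
0.15 [[253.19133026 280.56622189]]
41.9333
```

The handle is back within 0.5 px of its starting position. Now a check by code on the caps and the tray.

```bash
python3 - <<'E'
from h import *
manip.move_to(wl(ST,[0,-.2,.30]),ori(np.pi/2)); wrist("w8")
a=cv2.imread("pics/w3.png");b=cv2.imread("pics/w8.png")
g=lambda i:cv2.inRange(cv2.cvtColor(i,cv2.COLOR_BGR2HSV),(15,90,70),(32,255,255))
new=g(b)&~cv2.dilate(g(a),np.ones((5,5)))
n,_,s,c=cv2.connectedComponentsWithStats(cv2.morphologyEx(new,cv2.MORPH_OPEN,np.ones((3,3))))
print(n-1,s[1:].tolist(),np.round(c[1:]).tolist())
K,T=C["w8"]["K"],C["w8"]["T"]; D=T[2,3]-.064; print("cap top area px ~",np.pi*.014**2*K[0]**2/D**2)
bl=lambda i:cv2.inRange(cv2.cvtColor(i,cv2.COLOR_BGR2HSV),(105,120,40),(125,255,255))[60:240,365:540]
for i in(a,b): y,x=np.nonzero(bl(i)|g(i)[60:240,365:540]); print("tray bbox",x.min()+365,x.max()+365,y.min()+60,y.max()+60,len(x))
print("w cap pts",[np.round(ray("w8",q,.06)[:2]-wl(ST,[0,-.083,0])[:2],3).tolist() for q in c[1:]])
# new gold outside the tray in the scene and side views
for nm,i0,i1 in(("side",cv2.imread("pics/side0.png"),manip.camera("side")["image"][:,:,::-1].copy()),("scene",cv2.imread("pics/scene0.png"),manip.camera("scene")["image"][:,:,::-1].copy())):
    m=cv2.morphologyEx(g(i1)&~cv2.dilate(g(i0),np.ones((7,7))),cv2.MORPH_OPEN,np.ones((3,3))); n,_,s,_=cv2.connectedComponentsWithStats(m); print(nm,s[1:].tolist())
print(manip.get_time())
E
```

```text
5 [[400, 115, 22, 29, 477], [438, 136, 27, 28, 582], [389, 147, 29, 32, 780], [411, 182, 27, 27, 586], [388, 184, 14, 25, 334]] [[411.0, 129.0], [451.0, 150.0], [403.0, 163.0], [424.0, 195.0], [394.0, 196.0]]
cap top area px ~ 562.3172909868083
tray bbox 373 511 101 224 15528
tray bbox 373 511 102 224 14980
w cap pts [[-0.038, -0.024], [-0.016, 0.02], [-0.001, -0.03], [0.034, -0.004], [0.036, -0.037]]
side [[305, 168, 4, 7, 26], [267, 246, 30, 30, 434], [271, 275, 6, 11, 54]]
scene [[371, 28, 3, 3, 9], [357, 30, 11, 9, 71], [282, 115, 7, 9, 49], [328, 242, 15, 22, 219], [344, 243, 11, 13, 107], [315, 254, 11, 10, 75], [325, 266, 10, 11, 72]]
42.8083
```

```bash
python3 - <<'E'
from h import *
C["w8"]=np.load("w8cal.npz"); off=C["w8"]["T"][:3,3]-manip.get_position(); print(off)
g=lambda i:cv2.inRange(cv2.cvtColor(i,cv2.COLOR_BGR2HSV),(13,80,40),(34,255,255))
for f,l,z in(("tray9",[0,-.09,0],.36),("pot9",[0,.02,0],.40)):
    p=wl(ST,l)-off; p[2]=z
    try: manip.move_to(p,ori(np.pi/2)); wrist(f)
    except manip.IKError as e: print(f,e); continue
    im=cv2.imread(f"pics/{f}.png"); zz=.064 if f[0]=="t" else .2
    u=proj(f,[wl(ST,[l[0],l[1]+(.007 if f[0]=='t' else 0),zz])])[0]; k=C[f]["K"][0]/(C[f]["T"][2,3]-zz); r=int(.05*k); 
    x0,y0=int(u[0])-r,int(u[1])-r; cr=im[max(y0,0):y0+2*r,max(x0,0):x0+2*r]; m=g(cr); print(f,u,"rcap px",.014*k,"gold caps",(m>0).sum()/(np.pi*(.014*k)**2))
    if f[0]=="t":
        ci=cv2.HoughCircles(cv2.cvtColor(cr,cv2.COLOR_BGR2GRAY),cv2.HOUGH_GRADIENT,1,int(.016*k),param1=80,param2=11,minRadius=int(.0125*k),maxRadius=int(.017*k))
        if ci is not None: print([(np.round(c).tolist(),round(float((m[cv2.circle(np.zeros(m.shape,np.uint8),(int(c[0]),int(c[1])),int(c[2]),1,-1)>0]>0).mean()),2)) for c in ci[0]])
        q=cv2.resize(cr,(50,25),interpolation=cv2.INTER_AREA); h=cv2.cvtColor(q,cv2.COLOR_BGR2HSV)
        for rr in h: print("".join("." if not(12<p[0]<36) else str(min(9,int(p[2])//26)) for p in rr))
print(manip.get_time())
E
```

```text
[-0.07995187  0.00043168  0.11874366]
tray9 [328.74721935  87.4587667 ] rcap px 11.44324032033731 gold caps 4.710921447665359
[([34.0, 70.0, 12.0], 0.94)]
....56666666665...................................
.....6666666666...................................
.....56666666565..................................
......5666555555................34................
.......554444443...............5555555554.........
........33.....................6666666665.........
..............................5656666666..........
.....5555655..................5666666666..........
...566655555554...............6666666665..........
5666666665544564.............4555556666...........
6666666555544565.............4455555555...........
6666666665544566..................3344............
6666666665543565..................................
666666666554355...................................
44..456566555.....................................
..................................................
..................................................
..................................................
4444444............455555.........................
55555554.........56666666665......................
66666664.......56666666666666.....................
66666664.......666666666666665....................
66666664.......666666666666665....................
56666665.......56666666666666.....................
55555555.........56666666665......................
pot9 [323.26839659  87.79726786] rcap px 14.89665583231258 gold caps 0.0
44.0917
```

The pot is empty. The tray blobs amount to six caps (one blob is two overlapping), and no gold shows outside the tray that could be a cap.

```bash
python3 -c "
from rig import manip
print(manip.sign_off(),manip.get_time())"
```

```text
the job is handed in; nothing more can be done
the job is handed in; nothing more can be done
```

I've handed the job in at about 44 s, with no verdict shown: the tray is on the pedestal, the pot is empty and back upright, and by image code all six caps are in the tray (the sixth inferred from two overlapping caps).

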